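Pack the spring-tuning caddy

TASK

Pack the caddy for the next spring tuning: lay the cork pad flat in the blue bay and stand the blued spring, on its brass saddle, on the middle of the pad; stand the pink grip cover upright in the pink bay, and lay the pliers flat in the green bay. Leave the bright steel spring, the black grip cover and the pen machine in its stand where they are.

Things in the scene. Friction and masses are not known exactly. Their poses are not given: they have to be found in the camera images.
- cork_pad: tan cork pad, rigid, 60 (x) x 44 (y) x 10 mm thick, about 25 g, lying flat. Origin: centre of its underside; z up. Any yaw.
- blued_spring: brass saddle block 26 (x) x 16 (y) x 18 mm high standing on the counter, with a dark blue (blued steel) leaf spring 12 mm wide and 2 mm thick fixed along its top that rises beyond the +x end of the block to x = 40 mm, 27 mm high; a 10 mm brass screw head on top reaches 24 mm. About 60 g, all one rigid piece. Origin: centre of the block's underside; z up. Any yaw.
- pink_cover: pink rubber tube, the grip cover, outside diameter 30 mm, bore 21 mm, 45 mm tall, rigid, standing on end. About 30 g. Origin: centre of its lower end; z up along the bore.
- pliers: small rigid pliers lying flat, 125 mm long along x: cream nylon jaws to x = 45 mm (18 mm wide), dark steel pivot block 30 (x) x 22 (y) x 18 mm high (screw head to 21 mm), two pale beech handles, 14 mm high, to x = -80 mm (47 mm wide over both). About 90 g, balanced near the pivot. Origin: under the centre of the pivot block; z up. Any yaw.
- blue_bay: Blue open bay, 156 (x) x 90 (y) x 15 mm high, walls and floor 3 mm thick (inside 150 x 84, 12 mm deep). One of three side by side, 92 mm apart along y in shuffled order, on a steel tray 172 x 326 x 6 mm with its end loops; all fixed. Origin: centre of its underside, 4 mm above the counter (inner floor 3 mm above it); z up, x along the long side, pointing roughly away from the robot.
- pink_bay: Pink open bay, 156 (x) x 90 (y) x 15 mm high, walls and floor 3 mm thick (inside 150 x 84, 12 mm deep). One of three side by side, 92 mm apart along y in shuffled order, on a steel tray 172 x 326 x 6 mm with its end loops; all fixed. Origin: centre of its underside, 4 mm above the counter (inner floor 3 mm above it); z up, x along the long side, pointing roughly away from the robot.
- green_bay: Green open bay, 156 (x) x 90 (y) x 15 mm high, walls and floor 3 mm thick (inside 150 x 84, 12 mm deep). One of three side by side, 92 mm apart along y in shuffled order, on a steel tray 172 x 326 x 6 mm with its end loops; all fixed. Origin: centre of its underside, 4 mm above the counter (inner floor 3 mm above it); z up, x along the long side, pointing roughly away from the robot.
- bright_spring: Look-alike that stays: brass saddle block 26 (x) x 16 (y) x 18 mm high standing on the counter, with a bright silvery steel leaf spring 12 mm wide and 2 mm thick fixed along its top that rises beyond the +x end of the block to x = 40 mm, 27 mm high; a 10 mm brass screw head on top reaches 24 mm.  Origin: centre of the block's underside; z up. Any yaw.
- black_cover: Look-alike that stays: black rubber tube, the grip cover, outside diameter 30 mm, bore 21 mm, 45 mm tall, rigid, standing on end.  Origin: centre of its lower end; z up along the bore.
- pen_stand: black stand with a slim silver and black rotary pen machine held level in its spring clip, beyond the bays; loose, about 0.7 kg. Base 60 (x) x 80 (y) x 10 mm, the pen along y from -73 to +63 mm, 72 mm high in all. Stays. Origin: centre of the base's underside.
There are look-alikes about, which are no part of the job. There is more than one size of the cork_pad; the job needs the smallest.

How it is judged:
By the outcome, as a careful person would: the job done as asked, in the order asked, and still so for the second after the job is handed in, with the robot touching nothing.
It also fails if it takes over 96 s, if anything falls off the work surface, if the arm or the gripper's body presses on something with over 40 N, if the wrist force passes 120 N, or if a joint passes its speed limit or range.

ROBOT

A 6-joint arm with a two-finger parallel gripper is mounted at the origin on the work surface. World frame = base frame: x ahead of the robot, y to its left, z up, the work surface at z = 0. Lengths are in m, angles in rad, forces in N, time in s.
With the tool pointing down it reaches from about 0.3 to 0.875 m from the base axis. Payload 6.4 kg.
Tool frame: the origin (TCP) lies on the centre line of the jaws, within the pads' length; the fingertips stand 22 mm ahead of it and the grasp point (between the pads) lies 3 mm ahead of it; z points along the fingers, y is the line along which they close (so a half turn about z gives the same grasp; the last joint's range is limited). The gripper opens to 85 mm and grips with 20 to 120 N. Pads are 22 mm wide; open, the fingers measure 114 mm over their backs; the gripper's body (76 mm by 85 mm) begins 54 mm behind the grasp point. The pads swing forward as they close: fully open they stand 13 mm farther back than shut.
Start: joints at [0.937, 0.181, 1.607, -0, 1.354, -0.206], TCP at [0.239, 0.523, 0.253] pointing down, gripper open.
Joint ranges: [-2.99, 2.99], [-0.89, 2.07], [0.3, 2.58], [-1.14, 4.28], [0, 2.63], [-3.12, 3.12]. Speed limits (rad/s): [2.57, 2.57, 3.01, 3.14, 3.14, 3.14].

INTERFACE

Orientations are given as a unit quaternion [w, x, y, z].
In Python, from bench import ctrl gives the robot as it stands. The module is installed in compiled form; this text tells all that it offers.
- The arm moves only by the tool servo_tool, never from a script. Its argument "commands" is a list of rows, each a list of 3 entries, a list of its own where there are three numbers: the shift along the tool's x, y, z in mm, then the turn about the tool's z in rad, then the finger opening in mm, from 0 to 85.4. In form: [[[dx, dy, dz], turn, jaw], ...]. A call has 1 to 20 rows; each row shifts and turns the commanded pose from where the row before left it, along the tool's axes as they then stand; what a row does not reach is not made up. A row lasts 1/8 s, in which the tool goes at most 62.5 mm and 10.7 degrees, less where a joint would pass 70% of its speed; a pose out of reach is approached as far as the arm can. A call with a gripper value outside its range is refused whole. The fingers move at their own pace and stop on an object; the grip force is fixed at half the most. Time passes only in rows, so rows that do not move let the fingers close. It gives the time, the measured TCP pose, the force, the opening and the grip force at its end, in the units of the state.
- ctrl.get_obs(): the state, without advancing time (a new reading comes with each control period).
- ctrl.camera(name): name is "scene" or "top" or "wrist"; returns a dict with "color" (480x640x3 uint8, red, green, blue), "z_map" (480x640 float32, m along the optical axis (not along the pixel's ray), 0 where there is no reading), "fx", "fy", "cx", "cy" (pixels), "R" (3x3) and "t" (3): a world point X has camera coordinates R X + t. Camera axes: x right, y down, z forward; pixel columns grow to the right and rows downward; lengths in m; the calibration is good to about 2 mm. The wrist camera is an equidistant fisheye: a pixel r from the principal point sees the ray r / f radians off the axis. A picture is of the moment at which its call begins.
- ctrl.hand_in(): hands the job in; it is judged then, once.
The state is a dict: "time_s": time; "q": joint angles; "dq": joint speeds; "joint_efforts": joint torques, N m; "eef_pos": TCP position; "eef_rot": TCP orientation; "wrist_force": force on the tool from outside, world axes, zero at the start; "torque": the same for the moment, N m; "opening": opening from 0.0 (shut) to 1.0 (fully open); "grasp_force": force on a finger pad.
Only numpy, scipy, OpenCV 4.12 (cv2) and the standard library are available. Lean on these libraries where they do the work, as an engineer would, in place of code of your own. Each camera call takes 0.05 s, during which the arm holds its last target. There are 200 camera calls.

## Working session

There is one attempt and no reset: what is moved stays moved. The work goes in short steps, Python scripts to look and compute and a tool call to move; the robot and the scene stay as the last step left them, time stands still between calls to the robot, and variables do not carry over. Pictures are saved under pics/ and viewed, at most 14 in all, crops included, and the job is handed in when it is done.

Besides the shell and the picture viewer there is one more tool, called after "Emit:" as name(argument=value, ...), one argument or row to a line, values as JSON. servo_tool: Moves the arm, as the interface text tells. Its arguments: {"type":"object","properties":{"commands":{"type":"array"}},"required":["commands"]}

```bash
mkdir -p pics
cat > h.py <<'E'
import numpy as np, cv2
from bench import ctrl
def snap(n,f):
    c=ctrl.camera(n); np.savez(''+f+'.npz',**c); cv2.imwrite('pics/'+f+'.png',c['color'][:,:,::-1]); return c
def load(f): return dict(np.load(''+f+'.npz'))
def world(c,u,v,z=None):
    r=np.array([(u-c['cx'])/c['fx'],(v-c['cy'])/c['fy'],1.]); R,t=c['R'],c['t']
    o=-R.T@t; d=R.T@r
    if z is None: return o+d*c['z_map'][int(v),int(u)]
    return o+d*(z-o[2])/d[2]
E
python3 - <<'E'
from h import *
for n in('top','scene'):
    c=snap(n,n+'0'); print(n,-c['R'].T@c['t'],c['fx'])
o=ctrl.get_obs();print(o['time_s'],o['eef_pos'],o['eef_rot'],o['opening'])
E
```

```text
top [0.4464244  0.03084995 1.23531703] 450.0614825015507
scene [ 1.36420429 -0.37546324  0.72812567] 538.9984875879585
0.1 [0.2382655  0.52278834 0.25246223] [-3.16158611e-04  2.12281413e-01  9.77208234e-01 -7.53752833e-04] 1.002474640924344
```

View pics/top0.png

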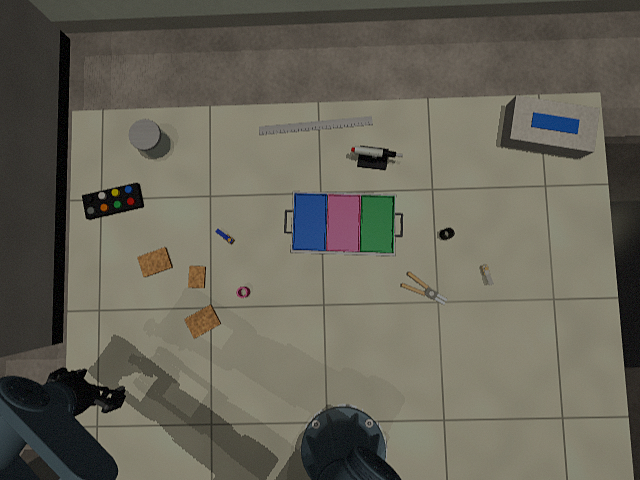

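View pics/scene0.png

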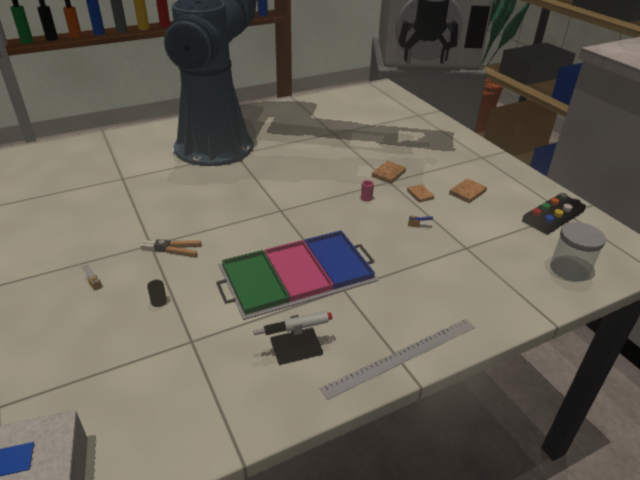

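Candidates in the top image:
- **Cork pads:** (155,262), (202,321) and (197,277). The last is the smallest.
- **Springs:** blue leaf at (225,236), bright at (486,274).
- **Covers:** pink at (243,292), black at (446,233).
- **Pliers:** (425,289).
- **Bays:** blue (310,222), pink (343,222), green (377,223).

I'll check these in close crops.

Run:
```python
from h import *
c=load('top0'); im=c['color'][:,:,::-1]
a=cv2.resize(im[222:342,130:260],None,fx=4.5,fy=4.5,interpolation=cv2.INTER_CUBIC)
cv2.imwrite('pics/cl.png',a)
b=cv2.resize(im[220:310,390:500],None,fx=6,fy=6,interpolation=cv2.INTER_CUBIC)
cv2.imwrite('pics/cr.png',b)
hsv=cv2.cvtColor(c['color'],cv2.COLOR_RGB2HSV)
def seg(lo,hi,box,z,n):
    m=cv2.inRange(hsv,lo,hi); k=np.zeros_like(m); x0,y0,x1,y1=box; k[y0:y1,x0:x1]=m[y0:y1,x0:x1]
    p=np.argwhere(k)[:,::-1]
    w=np.array([world(c,u,v,z)[:2] for u,v in p],np.float32)
    (cx,cy),s,an=cv2.minAreaRect(w); print(n,len(p),np.round([cx,cy],4),'mean',w.mean(0).round(4),np.round(s,4),round(an,1))
seg((5,70,60),(22,255,255),(180,260,212,294),.01,'pad')
seg((5,70,60),(22,255,255),(130,240,180,282),.01,'padB')
seg((5,70,60),(22,255,255),(180,300,225,345),.01,'padC')
seg((105,100,40),(125,255,255),(285,185,335,260),.015,'blue')
seg((155,60,40),(179,255,255),(320,185,365,260),.015,'pink')
seg((45,80,30),(80,255,255),(350,185,400,260),.015,'green')
seg((105,100,30),(125,255,255),(210,222,240,250),.022,'leaf')
seg((150,80,30),(179,255,255),(230,280,255,302),.045,'cover')
seg((8,60,60),(28,255,255),(395,265,430,305),.014,'handles')
```

```text
pad 353 [0.4627 0.3866] mean [0.4613 0.3866] [0.044  0.0599] 88.6
padB 659 [0.505  0.5014] mean [0.5046 0.5029] [0.061  0.0853] 18.5
padC 679 [0.3406 0.3701] mean [0.3402 0.3711] [0.0608 0.0845] 27.6
blue 1861 [0.6036 0.0729] mean [0.6027 0.0727] [0.0901 0.1563] 86.6
pink 1897 [ 0.5981 -0.0197] mean [ 0.5977 -0.0196] [0.0908 0.1565] 86.7
green 1855 [ 0.593  -0.1107] mean [ 0.5924 -0.1104] [0.0905 0.1561] 86.5
leaf 62 [0.571  0.3068] mean [0.5736 0.3105] [0.0521 0.0106] 54.1
cover 92 [0.4169 0.253 ] mean [0.4173 0.2522] [0.0345 0.0262] 88.6
handles 204 [ 0.4243 -0.2083] mean [ 0.4249 -0.2072] [0.0679 0.0448] 59.2
```

View pics/cl.png

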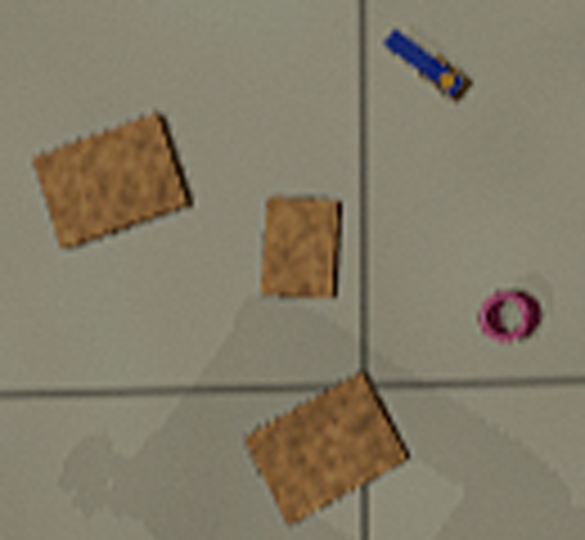

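View pics/cr.png

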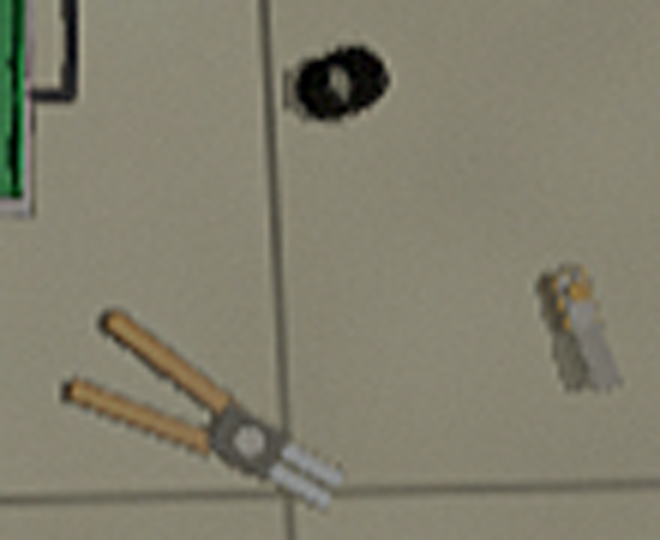

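Crops confirm the choices: the smallest pad is at crop-left (300,247), the blued spring at (430,65) with its tip up-left, and the pink cover at (511,316). In the right crop, the pliers' pivot is at (250,440) with the jaws pointing down-right.

```bash
cat >> h.py <<'E'
from math import *
def go(x,y,z,yaw):
    """yaw (deg) of tool y; prints turn first, then shift in the turned tool axes (mm)"""
    o=ctrl.get_obs(); p=o['eef_pos']; w,a,b,d=o['eef_rot']; 
    cur=degrees(2*atan2(b,a))-90
    t=(cur-yaw+90)%180-90
    ya=radians(cur-t); dx,dy=x-p[0],y-p[1]
    X=np.array([-sin(ya),cos(ya)]); Y=np.array([cos(ya),sin(ya)])   # tool x = tool y +90 deg
    s=np.array([np.dot(X,[dx,dy]),np.dot(Y,[dx,dy]),p[2]-z])*1000
    print('t',round(o['time_s'],2),'pos',np.round(p,4),'yaw',round(cur,1),'q6',round(o['q'][5],2),'open',round(o['opening']*85.4,1),'gf',np.round(o['grasp_force'],1),'F',np.round(o['wrist_force'],1))
    print('  turn',round(radians(t),3),'alt',round(radians(t-180*np.sign(t)),3),'shift',s.round(1))
E
python3 - <<'E'
from h import *
c=load('top0')
for n,u,v,z in [('screw',230,239.8,.024),('tip',216.7,230.4,.027),('pivot',431.7,293.3,.021),('jaw',445.5,301.7,.01),('hand',405,279,.014),('cover',243.6,292.2,.045)]: print(n,world(c,u,v,z).round(4), world(c,u,v).round(4))
P=np.array([[world(c,u,v) for u in range(236,252)] for v in range(283,300)]).reshape(-1,3); P=P[P[:,2]>.038]; print(len(P),cv2.minEnclosingCircle(P[:,:2].astype(np.float32)))
P=np.array([[world(c,u,v) for u in range(210,240)] for v in range(224,250)]).reshape(-1,3); P=P[P[:,2]>.012]; print(len(P),cv2.minAreaRect(P[:,:2].astype(np.float32)))
go(.4627,.3866,.12,-1.4)
E
```

```text
screw [0.558  0.2895 0.024 ] [0.5581 0.2897 0.0229]
tip [0.5844 0.3249 0.027 ] [0.5845 0.3252 0.0257]
pivot [ 0.4005 -0.2483  0.021 ] [ 0.4004 -0.2486  0.02  ]
jaw [ 0.3768 -0.2865  0.01  ] [ 0.3761 -0.2901 -0.0039]
hand [ 0.4401 -0.1805  0.014 ] [ 0.4401 -0.182   0.005 ]
cover [0.4163 0.2501 0.045 ] [0.4153 0.2576 0.0042]
53 ((0.4291865825653076, 0.14948254823684692), 0.11997842788696289)
106 ((0.5723212957382202, 0.3060566782951355), (0.052964285016059875, 0.015576568432152271), 48.542667388916016)
t 0.1 pos [0.2383 0.5228 0.2525] yaw 65.5 q6 -0.21 open 85.6 gf 0.0 F [-0.7 -0.2 -1. ]
  turn 1.167 alt -1.974 shift [-130.7  227.7  132.5]
```

Emit:
servo_tool(
  commands=[
    [[0,0,0],0.167,75],
    [[0,0,0],0.167,75],
    [[0,0,0],0.167,75],
    [[0,0,0],0.167,75],
    [[0,0,0],0.167,75],
    [[0,0,0],0.166,75],
    [[0,0,0],0.166,75],
    [[-16,28,16.5],0,75],
    [[-16,28,16.5],0,75],
    [[-16,28,16.5],0,75],
    [[-16,28,16.5],0,75],
    [[-16,28,16.5],0,75],
    [[-16,28,16.5],0,75],
    [[-16,28,16.5],0,75],
    [[-18,31,17],0,75],
    [[0,0,0],0,75],
    [[0,0,0],0,75],
  ],
)

```text
time_s: 2.22
eef_pos: [0.4619, 0.3879, 0.1206]
eef_rot: [-0.0, 0.716, 0.698, -0.0]
wrist_force: [-0.6, 0.9, 0.4]
opening: 0.873
grasp_force: 0.0
```

Run:
```python
from h import *
go(.4627,.3866,.06,-1.4)
c=snap('wrist','w1'); print(c['fx'],c['cx'],c['cy'],-c['R'].T@c['t'],c['R'].round(2))
```

```text
t 2.23 pos [0.4619 0.3879 0.1206] yaw -1.4 q6 0.53 open 74.6 gf 0.0 F [-0.6  0.9  0.4]
  turn 0.0 alt -3.142 shift [-1.2  0.9 60.6]
371.64829954431775 319.7438828372725 229.27105459301225 [0.46410993 0.45634855 0.24131125] [[ 1.   -0.02  0.  ]
 [-0.02 -0.96  0.27]
 [-0.01 -0.27 -0.96]]
```

View pics/w1.png

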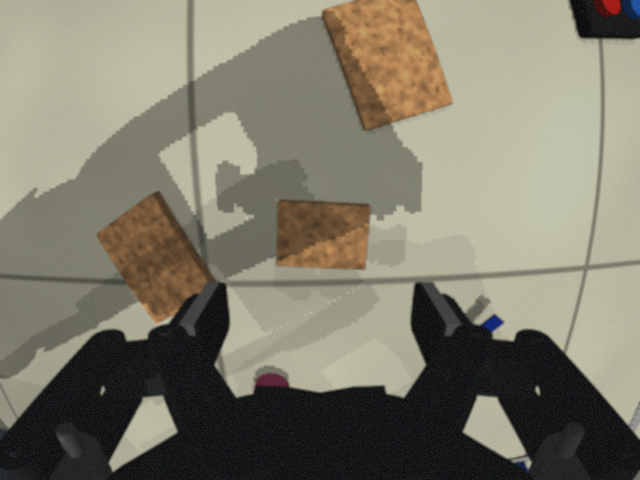

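The wrist view shows the pad with corners near (278,200), (369,205), (364,269) and (277,267). It lies centred between the fingers.

```bash
cat >> h.py <<'E'
def wworld(c,u,v,z):
    a,b=u-c['cx'],v-c['cy']; r=hypot(a,b); th=r/c['fx']; k=sin(th)/max(r,1e-9)
    R,t=c['R'],c['t']; o=-R.T@t; d=R.T@np.array([a*k,b*k,cos(th)]); return o+d*(z-o[2])/d[2]
E
python3 - <<'E'
from h import *
c=load('w1'); W=np.array([wworld(c,u,v,.01)[:2] for u,v in [(278,200),(369,205),(364,269),(277,267)]],np.float32)
print(W,W.mean(0),cv2.minAreaRect(W))
m=W.mean(0); go(float(m[0]),float(m[1]),.029,-1.4)
E
```

```text
[[0.4365301  0.4109545 ]
 [0.49452132 0.4063973 ]
 [0.49179244 0.36253563]
 [0.43336856 0.36533174]] [0.46405312 0.3863048 ] ((0.464118093252182, 0.3861217796802521), (0.045732177793979645, 0.05847740173339844), 86.03587341308594)
t 2.27 pos [0.4617 0.3883 0.121 ] yaw -1.3 q6 0.53 open 74.9 gf 0.0 F [ 0.1 -0.9  0.1]
  turn 0.001 alt -3.141 shift [-1.9  2.4 92. ]
```

Run:
```python
from h import *
c=load('w1'); R,t=c['R'],c['t']
for box in [(190,280,232,345),(408,280,450,345)]:
    L=[]
    for v in range(box[1],box[3]):
        for u in range(box[0],box[2]):
            a,b=u-c['cx'],v-c['cy']; r=hypot(a,b); th=r/c['fx']; z=c['z_map'][v,u]
            if 0<z<.2: L.append(R.T@(np.array([a*tan(th)/r,b*tan(th)/r,1])*z-t))
    L=np.array(L); print(len(L),L.min(0).round(4),L.max(0).round(4))
```

```text
2217 [0.4131 0.3772 0.107 ] [0.428  0.4012 0.1581]
2205 [0.4981 0.3752 0.1076] [0.513  0.3993 0.1582]
```

Emit:
servo_tool(
  commands=[
    [[-2,2.4,0],0.02,72],
    [[0,0,25],0,72],
    [[0,0,25],0,72],
    [[0,0,25],0,70],
    [[0,0,14],0,70],
    [[0,0,10],0,70],
    [[0,0,0],0,70],
    [[0,0,0],0,50],
    [[0,0,0],0,50],
    [[0,0,0],0,50],
    [[0,0,0],0,50],
  ],
)

```text
time_s: 3.65
eef_pos: [0.4657, 0.3863, 0.0231]
eef_rot: [0.0, 0.722, 0.691, 0.001]
wrist_force: [-1.2, 0.1, 6.5]
opening: 0.677
grasp_force: 64.5
```

Emit:
servo_tool(
  commands=[
    [[0,0,-15],0,50],
    [[0,0,-25],0,50],
    [[0,0,-25],0,50],
    [[0,0,0],0,50],
  ],
)

```text
time_s: 4.15
eef_pos: [0.4663, 0.3866, 0.0897]
eef_rot: [0.001, 0.722, 0.691, 0.002]
wrist_force: [0.1, -0.7, -1.0]
opening: 0.671
grasp_force: 63.9
```

Run:
```python
from h import *
go(.6036,.0729,.085,-3.3)
```

```text
t 4.15 pos [0.4663 0.3866 0.0897] yaw -2.5 q6 0.54 open 57.3 gf 63.9 F [ 0.1 -0.7 -1. ]
  turn 0.014 alt -3.128 shift [-305.3  155.1    4.7]
```

Emit:
servo_tool(
  commands=[
    [[-15,8,0],0.014,50],
    [[-25,12.5,0],0,50],
    [[-25,12.5,0],0,50],
    [[-25,12.5,0],0,50],
    [[-25,12.5,0],0,50],
    [[-25,12.5,0],0,50],
    [[-25,12.5,0],0,50],
    [[-25,12.5,0],0,50],
    [[-25,12.5,0],0,50],
    [[-25,12.5,0],0,50],
    [[-25,12.5,0],0,50],
    [[-25,12.5,0],0,50],
    [[-15,10,0],0,50],
    [[0,0,0],0,50],
    [[0,0,0],0,50],
  ],
)

```text
time_s: 6.02
eef_pos: [0.6018, 0.0729, 0.0863]
eef_rot: [-0.001, 0.727, 0.686, -0.0]
wrist_force: [-0.1, -0.2, -0.2]
opening: 0.676
grasp_force: 63.9
```

Run:
```python
from h import *
go(.6036,.0729,.031,-3.3)
snap('wrist','w2')
```

```text
t 6.03 pos [0.6018 0.0729 0.0863] yaw -3.3 q6 -0.02 open 57.8 gf 63.9 F [-0.1 -0.2 -0.2]
  turn -0.0 alt 3.141 shift [ 0.1  1.8 55.3]
```

View pics/w2.png

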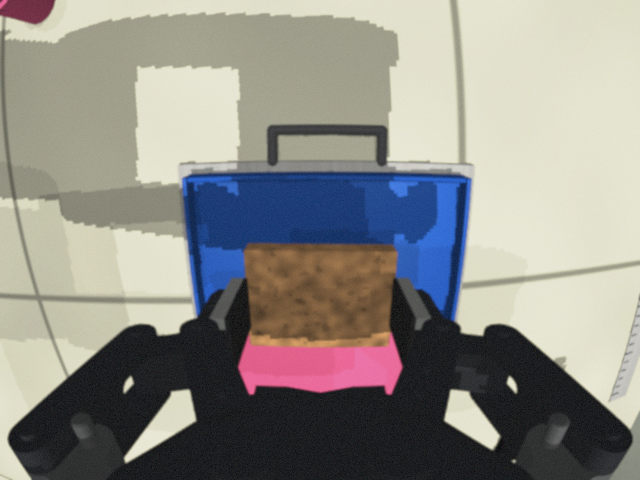

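The wrist view shows the pad held between the fingers at (320,293), over the blue bay. I'll lower it.

Emit:
servo_tool(
  commands=[
    [[0,1.8,0],0,50],
    [[0,0,20],0,50],
    [[0,0,20],0,50],
    [[0,0,10],0,50],
    [[0,0,4],0,50],
    [[0,0,0],0,50],
    [[0,0,0],0,50],
  ],
)

```text
time_s: 6.95
eef_pos: [0.6048, 0.0721, 0.0334]
eef_rot: [0.0, 0.727, 0.686, 0.0]
wrist_force: [0.5, -0.5, -0.7]
opening: 0.671
grasp_force: 63.9
```

Emit:
servo_tool(
  commands=[
    [[0,0,2],0,50],
    [[0,0,1],0,50],
    [[0,0,0],0,50],
  ],
)

```text
time_s: 7.32
eef_pos: [0.6045, 0.0722, 0.0302]
eef_rot: [0.0, 0.727, 0.686, 0.0]
wrist_force: [-1.4, 0.1, 3.8]
opening: 0.673
grasp_force: 64.2
```

Emit:
servo_tool(
  commands=[
    [[0,0,0],0,64],
    [[0,0,0],0,70],
    [[0,0,0],0,75],
    [[0,0,-10],0,75],
    [[0,0,-25],0,75],
    [[0,0,-25],0,75],
    [[0,0,0],0,60],
  ],
)

```text
time_s: 8.2
eef_pos: [0.6063, 0.0722, 0.0927]
eef_rot: [0.002, 0.727, 0.686, 0.002]
wrist_force: [0.4, 0.5, 0.1]
opening: 0.71
grasp_force: 0.0
```

Run:
```python
from h import *
snap('wrist','w3')
go(.5628,.2955,.15,54+90)
go(.56,.2935,.15,54+90)
```

```text
t 8.25 pos [0.6052 0.0722 0.0911] yaw -3.3 q6 -0.02 open 60.0 gf 0.0 F [-0.3 -0.2 -0.4]
  turn 0.57 alt -2.571 shift [ 155.8 -165.5  -58.9]
t 8.25 pos [0.6052 0.0722 0.0911] yaw -3.3 q6 -0.02 open 60.0 gf 0.0 F [-0.3 -0.2 -0.4]
  turn 0.57 alt -2.571 shift [ 152.5 -166.6  -58.9]
```

View pics/w3.png

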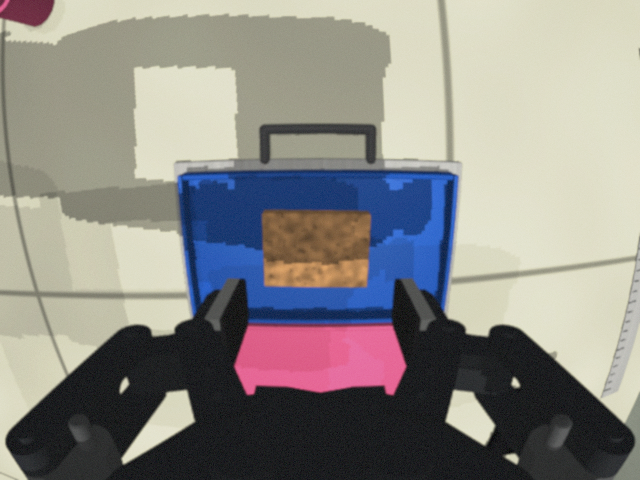

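The pad lies flat in the blue bay, around (316,248). Next is the spring.

Emit:
servo_tool(
  commands=[
    [[0,0,-12],0.143,60],
    [[0,0,-12],0.143,60],
    [[0,0,-12],0.142,60],
    [[0,0,-13],0.142,60],
    [[22,-23.5,0],0,60],
    [[22,-23.5,0],0,50],
    [[22,-23.5,0],0,50],
    [[22,-23.5,0],0,50],
    [[22,-23.5,0],0,50],
    [[22,-23.5,0],0,50],
    [[22,-25,0],0,50],
    [[0,0,0],0,50],
    [[0,0,0],0,50],
  ],
)

```text
time_s: 9.88
eef_pos: [0.5599, 0.2939, 0.1377]
eef_rot: [0.0, 0.891, 0.454, -0.001]
wrist_force: [0.7, 0.1, -0.0]
opening: 0.586
grasp_force: 0.0
```

Run:
```python
from h import *
c=load('w3');W=np.array([wworld(c,u,v,.017)[:2] for u,v in [(263,211),(370,211),(369,287),(265,287)]],np.float32); print('pad',W.mean(0),cv2.minAreaRect(W))
c=snap('wrist','w4')
im=c['color'][150:400,190:490,::-1]; cv2.imwrite('pics/w4c.png',cv2.resize(im,None,fx=2.4,fy=2.4))
go(.5628,.2955,.15,54+90)
```

```text
pad [0.60593665 0.0728633 ] ((0.6060751080513, 0.07286114990711212), (0.04538339748978615, 0.06068699061870575), 86.64347076416016)
t 9.93 pos [0.5602 0.2935 0.138 ] yaw -36.0 q6 0.92 open 49.7 gf 0.0 F [ 0.9  0.1 -0.4]
  turn -0.0 alt 3.141 shift [  3.1   0.9 -12. ]
```

View pics/w4c.png

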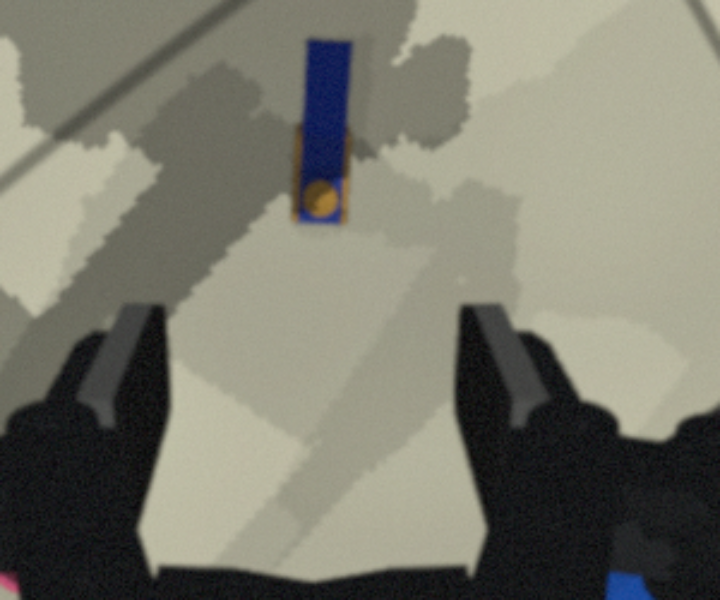

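In the crop, the leaf tip is at (330,40), the screw at (320,198), and the block runs from y=127 to y=222.

Run:
```python
from h import *
c=load('w4'); f=lambda u,v,z: wworld(c,190+u/2.4,150+v/2.4,z)[:2]
tip=f(330,40,.027); rear=f(320.5,222,.020); B=[f(298,127,.018),f(351,127,.018),f(293,222,.018),f(346,222,.018)]
print(tip,rear,np.hypot(*(tip-rear)),np.degrees(atan2(*(tip-rear)[::-1])))
b=np.mean(B,0); print(b, [np.hypot(*(B[i]-B[j])).round(4) for i,j in((0,1),(2,3),(0,2),(1,3))])
d=(tip-rear)/np.hypot(*(tip-rear)); ori=tip-.040*d; print(ori, rear+.013*d)
y=np.degrees(atan2(d[1],d[0]))
for p in(b,ori): go(float(p[0]),float(p[1]),.027,y+90)
```

```text
[0.59029264 0.32622436] [0.55810558 0.28558133] 0.051844596912251094 51.62269910772559
[0.56608485 0.29593586] [np.float64(0.0146), np.float64(0.015), np.float64(0.0275), np.float64(0.0275)]
[0.56545915 0.29486678] [0.56617647 0.29577255]
t 9.93 pos [0.5602 0.2935 0.138 ] yaw -36.0 q6 0.92 open 49.7 gf 0.0 F [ 0.9  0.1 -0.4]
  turn 0.041 alt -3.1 shift [  5.5   3.1 111. ]
t 9.93 pos [0.5602 0.2935 0.138 ] yaw -36.0 q6 0.92 open 49.7 gf 0.0 F [ 0.9  0.1 -0.4]
  turn 0.041 alt -3.1 shift [  4.3   3.3 111. ]
```

Emit:
servo_tool(
  commands=[
    [[5,3,0],0.041,45],
    [[0,0,25],0,45],
    [[0,0,25],0,45],
    [[0,0,25],0,45],
    [[0,0,20],0,45],
    [[0,0,12],0,45],
    [[0,0,5],0,40],
    [[0,0,0],0,30],
    [[0,0,0],0,20],
    [[0,0,0],0,10],
    [[0,0,0],0,8],
    [[0,0,0],0,8],
  ],
)

```text
time_s: 11.42
eef_pos: [0.5666, 0.297, 0.028]
eef_rot: [0.0, 0.9, 0.436, 0.001]
wrist_force: [-1.2, 0.4, 6.7]
opening: 0.165
grasp_force: 61.6
```

Emit:
servo_tool(
  commands=[
    [[0,0,-15],0,8],
    [[0,0,-25],0,8],
    [[0,0,-25],0,8],
    [[0,0,-5],0,8],
    [[0,0,0],0,8],
  ],
)

```text
time_s: 12.05
eef_pos: [0.5657, 0.2966, 0.0969]
eef_rot: [0.0, 0.9, 0.436, 0.0]
wrist_force: [-0.9, 0.9, -0.5]
opening: 0.167
grasp_force: 60.9
```

Run:
```python
from h import *
go(.6060+.0014,.0728,.095,86.7)
```

```text
t 12.05 pos [0.5657 0.2966 0.0969] yaw -38.3 q6 0.97 open 14.3 gf 60.9 F [-0.9  0.9 -0.5]
  turn 0.959 alt -2.182 shift [ 54.5 221.1   1.9]
```

Emit:
servo_tool(
  commands=[
    [[0,0,0],0.16,8],
    [[0,0,0],0.16,8],
    [[0,0,0],0.16,8],
    [[0,0,0],0.16,8],
    [[0,0,0],0.16,8],
    [[0,0,0],0.159,8],
    [[6,12,0],0,8],
    [[6,25,0],0,8],
    [[6,25,0],0,8],
    [[6,25,0],0,8],
    [[6,25,0],0,8],
    [[6,25,0],0,8],
    [[6,25,0],0,8],
    [[6,25,0],0,8],
    [[6.5,24,0],0,8],
    [[0,10,0],0,8],
    [[0,0,0],0,8],
    [[0,0,0],0,8],
  ],
)

```text
time_s: 14.3
eef_pos: [0.6072, 0.0735, 0.0966]
eef_rot: [-0.0, 1.0, -0.028, -0.0]
wrist_force: [-0.4, 0.6, -0.6]
opening: 0.167
grasp_force: 60.9
```

Run:
```python
from h import *
go(.6060+.0014,.0728,.045,86.7)
c=snap('wrist','w5')
im=c['color'][150:400,190:490,::-1]; cv2.imwrite('pics/w5c.png',cv2.resize(im,None,fx=2.4,fy=2.4))
```

```text
t 14.3 pos [0.6072 0.0735 0.0966] yaw -93.2 q6 1.55 open 14.3 gf 60.9 F [-0.4  0.6 -0.6]
  turn 0.002 alt -3.14 shift [ 0.2  0.7 51.6]
```

View pics/w5c.png

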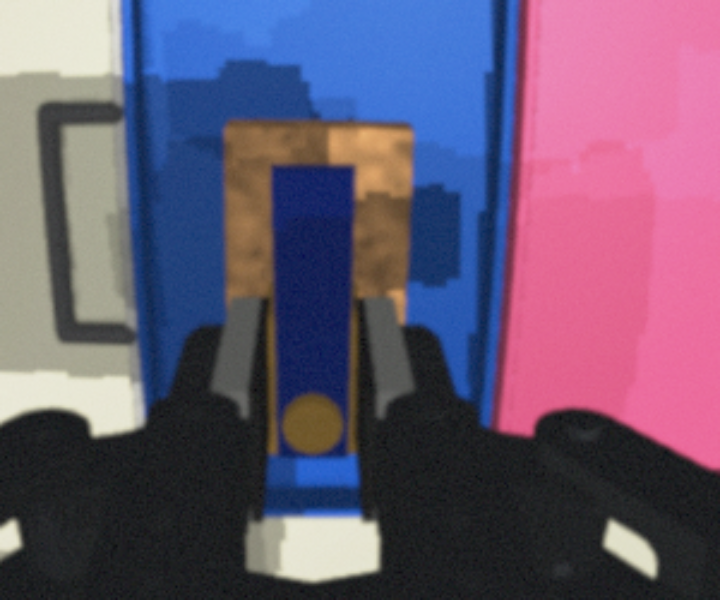

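The spring is held upright over the pad; its leaf tip is at crop (313,167), and the pad spans crop x 225–413.

Run:
```python
from h import *
c=load('w5'); f=lambda u,v,z: wworld(c,190+u/2.4,150+v/2.4,z)[:2]
h=.0686
d=np.array([cos(radians(-3.2)),sin(radians(-3.2))])
tip=f(313,167,.027+h); rear=f(312,457,.020+h); print(tip,tip-.04*d,rear+.013*d, 'padfar',f(225,122,.017),f(413,124,.017),'padmid',(f(225,122,.017)+f(413,124,.017))/2-.03*d)
```

```text
[0.64543966 0.07100486] [0.60550203 0.07323772] [0.606323   0.07323137] padfar [0.63740453 0.09140833] [0.63459494 0.04832459] padmid [0.60604651 0.07154111]
```

Emit:
servo_tool(
  commands=[
    [[0,0.7,15],0,8],
    [[0,0,15],0,8],
    [[0,0,12],0,8],
    [[0,0,5],0,8],
    [[0,0,2],0,8],
    [[0,0,0],0,8],
    [[0,0,0],0,8],
  ],
)

```text
time_s: 15.22
eef_pos: [0.608, 0.0721, 0.0484]
eef_rot: [0.0, 1.0, -0.029, 0.001]
wrist_force: [-0.2, -0.1, 0.1]
opening: 0.169
grasp_force: 60.9
```

Emit:
servo_tool(
  commands=[
    [[0,0,2],0,8],
    [[0,0,0.7],0,8],
    [[0,0,0],0,8],
    [[0,0,0],0,8],
  ],
)

```text
time_s: 15.72
eef_pos: [0.6075, 0.0722, 0.0451]
eef_rot: [0.0, 1.0, -0.029, -0.0]
wrist_force: [-0.7, 0.3, -1.3]
opening: 0.173
grasp_force: 60.9
```

Emit:
servo_tool(
  commands=[
    [[0,0,0.7],0,8],
    [[0,0,0],0,8],
    [[0,0,0],0,8],
  ],
)

```text
time_s: 16.1
eef_pos: [0.6076, 0.0722, 0.045]
eef_rot: [0.0, 1.0, -0.029, 0.0]
wrist_force: [-2.2, 0.1, 5.8]
opening: 0.164
grasp_force: 61.6
```

Emit:
servo_tool(
  commands=[
    [[0,0,0],0,18],
    [[0,0,0],0,24],
    [[0,0,0],0,32],
    [[0,0,0],0,38],
    [[0,0,-10],0,38],
    [[0,0,-25],0,38],
    [[0,0,-25],0,45],
    [[0,0,-25],0,50],
    [[0,0,0],0,50],
  ],
)

```text
time_s: 17.23
eef_pos: [0.6095, 0.0721, 0.1325]
eef_rot: [0.0, 1.0, -0.029, 0.003]
wrist_force: [-0.0, -0.6, -1.1]
opening: 0.589
grasp_force: 0.0
```

Run:
```python
from h import *
c=snap('wrist','w6')
im=c['color'][150:400,190:490,::-1]; cv2.imwrite('pics/w6c.png',cv2.resize(im,None,fx=2.4,fy=2.4))
go(.4165,.2515,.15,90)
go(.4165,.2515,.15,-36)
```

```text
t 17.27 pos [0.6083 0.0722 0.1307] yaw -93.3 q6 1.55 open 49.9 gf 0.0 F [ 0.1  1.3 -1.2]
  turn -0.057 alt 3.084 shift [-191.8 -179.3  -19.3]
t 17.27 pos [0.6083 0.0722 0.1307] yaw -93.3 q6 1.55 open 49.9 gf 0.0 F [ 0.1  1.3 -1.2]
  turn -1.0 alt 2.142 shift [  32.3 -260.6  -19.3]
```

View pics/w6c.png

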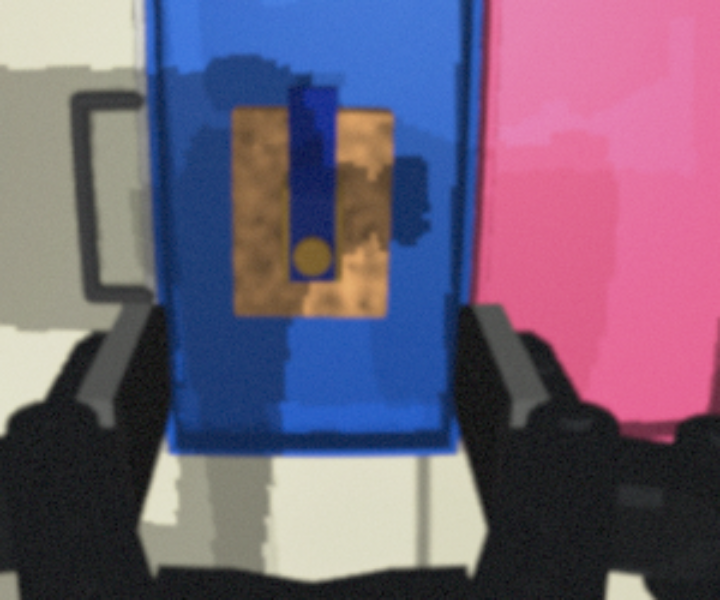

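The spring stands centred on the pad (pad centre around (312,212); leaf and screw on its mid-line). Next is the pink cover.

Emit:
servo_tool(
  commands=[
    [[0,0,-19],-0.057,60],
    [[-19,-18,0],0,60],
    [[-19,-18,0],0,60],
    [[-19,-18,0],0,60],
    [[-19,-18,0],0,60],
    [[-19,-18,0],0,60],
    [[-19,-18,0],0,60],
    [[-19,-18,0],0,60],
    [[-19,-18,0],0,60],
    [[-19,-18,0],0,60],
    [[-21,-17,0],0,60],
    [[0,0,0],0,60],
    [[0,0,0],0,60],
  ],
)

```text
time_s: 18.9
eef_pos: [0.4159, 0.2513, 0.1485]
eef_rot: [0.0, 1.0, 0.0, 0.0]
wrist_force: [0.5, 0.1, -0.5]
opening: 0.702
grasp_force: 0.0
```

Run:
```python
from h import *
c=snap('wrist','w7')
im=c['color'][150:400,190:490,::-1]; cv2.imwrite('pics/w7c.png',cv2.resize(im,None,fx=2.4,fy=2.4))
go(.4165,.2515,.05,90)
```

```text
t 18.95 pos [0.4161 0.251  0.1485] yaw -90.0 q6 1.87 open 60.1 gf 0.0 F [-0.6  0.  -0.9]
  turn -0.0 alt 3.141 shift [ 0.4 -0.5 98.5]
```

View pics/w7c.png

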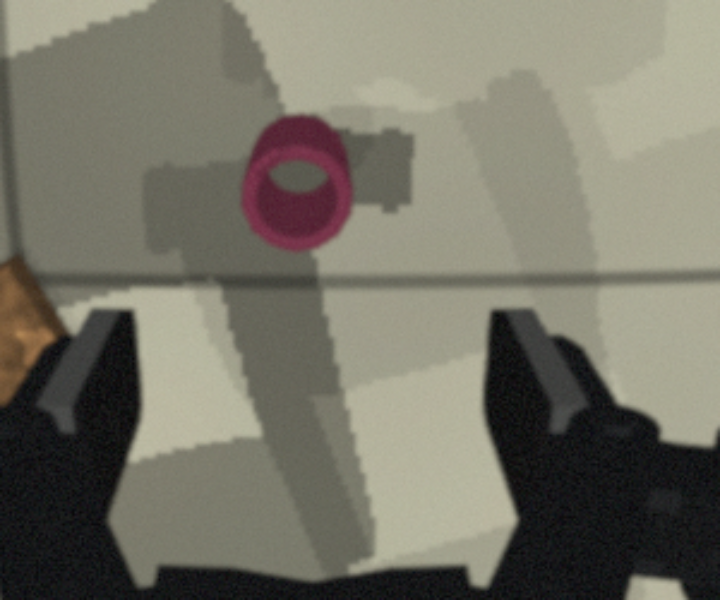

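The cover's top rim is centred at crop (298,197).

Run:
```python
from h import *
c=load('w7'); f=lambda u,v: wworld(c,190+u/2.4,150+v/2.4,.045)[:2]
a=(f(243,197)+f(353,197)+f(298,144)+f(298,250))/4; print(a,np.hypot(*(f(243,197)-f(353,197))),np.hypot(*(f(298,144)-f(298,250))))
go(*map(float,a),.035,-90)
```

```text
[0.4201944  0.25432608] 0.028819924305580724 0.028894336501474206
t 18.95 pos [0.4161 0.251  0.1485] yaw -90.0 q6 1.87 open 60.1 gf 0.0 F [-0.6  0.  -0.9]
  turn -0.0 alt 3.141 shift [  4.1  -3.3 113.5]
```

Emit:
servo_tool(
  commands=[
    [[4,-3.3,0],0,60],
    [[0,0,25],0,60],
    [[0,0,25],0,60],
    [[0,0,25],0,60],
    [[0,0,22],0,60],
    [[0,0,16],0,55],
    [[0,0,0],0,45],
    [[0,0,0],0,38],
    [[0,0,0],0,28],
    [[0,0,0],0,24],
    [[0,0,0],0,24],
  ],
)

```text
time_s: 20.32
eef_pos: [0.4205, 0.2548, 0.0365]
eef_rot: [-0.0, 1.0, -0.0, 0.001]
wrist_force: [-0.3, -0.5, 6.2]
opening: 0.329
grasp_force: 58.9
```

Emit:
servo_tool(
  commands=[
    [[0,0,-15],0,24],
    [[0,0,-25],0,24],
    [[0,0,-25],0,24],
    [[0,0,-25],0,24],
    [[0,0,0],0,24],
  ],
)

```text
time_s: 20.95
eef_pos: [0.4212, 0.2552, 0.128]
eef_rot: [-0.001, 1.0, -0.0, 0.003]
wrist_force: [0.0, -0.6, -0.8]
opening: 0.332
grasp_force: 59.1
```

Run:
```python
from h import *
go(.5981,-.0197,.12,-93.3)
```

```text
t 20.95 pos [0.4212 0.2552 0.128 ] yaw -90.0 q6 1.87 open 28.4 gf 59.1 F [ 0.  -0.6 -0.8]
  turn 0.058 alt -3.084 shift [192.5 264.2   8. ]
```

Emit:
servo_tool(
  commands=[
    [[8,10,0],0.058,24],
    [[15.5,21,0],0,24],
    [[15.5,21,0],0,24],
    [[15.5,21,0],0,24],
    [[15.5,21,0],0,24],
    [[15.5,21,0],0,24],
    [[15.5,21,0],0,24],
    [[15.5,21,0],0,24],
    [[15.5,21,0],0,24],
    [[15.5,21,0],0,24],
    [[15.5,21,0],0,24],
    [[15,22,0],0,24],
    [[14,22,0],0,24],
    [[0,0,0],0,24],
    [[0,0,0],0,24],
  ],
)

```text
time_s: 22.82
eef_pos: [0.5962, -0.0197, 0.1251]
eef_rot: [-0.0, 1.0, -0.029, -0.0]
wrist_force: [0.4, 0.3, -0.1]
opening: 0.334
grasp_force: 59.1
```

Run:
```python
from h import *
go(.5981,-.0197,.0435,-93.3)
```

```text
t 22.82 pos [ 0.5962 -0.0197  0.1251] yaw -93.4 q6 1.4 open 28.5 gf 59.1 F [ 0.4  0.3 -0.1]
  turn -0.001 alt 3.141 shift [ 1.9 -0.1 81.6]
```

Emit:
servo_tool(
  commands=[
    [[2,0,20],0,24],
    [[0,0,20],0,24],
    [[0,0,20],0,24],
    [[0,0,14],0,24],
    [[0,0,4],0,24],
    [[0,0,2],0,24],
    [[0,0,0],0,24],
    [[0,0,0],0,24],
  ],
)

```text
time_s: 23.82
eef_pos: [0.599, -0.02, 0.0461]
eef_rot: [0.0, 1.0, -0.029, 0.001]
wrist_force: [1.0, 0.3, 0.6]
opening: 0.333
grasp_force: 59.1
```

Emit:
servo_tool(
  commands=[
    [[0,0,1.5],0,24],
    [[0,0,0.7],0,24],
    [[0,0,0],0,24],
    [[0,0,0],0,24],
  ],
)

```text
time_s: 24.32
eef_pos: [0.5986, -0.0199, 0.0436]
eef_rot: [0.0, 1.0, -0.029, 0.0]
wrist_force: [-1.7, -1.1, 4.7]
opening: 0.332
grasp_force: 59.6
```

Contact. I'll release, rise, and compute the move to the pliers.

Emit:
servo_tool(
  commands=[
    [[0,0,0],0,32],
    [[0,0,0],0,38],
    [[0,0,0],0,44],
    [[0,0,0],0,50],
    [[0,0,-15],0,50],
    [[0,0,-25],0,50],
    [[0,0,-25],0,50],
    [[0,0,-25],0,50],
    [[0,0,-15],0,50],
    [[0,0,0],0,50],
  ],
)

```text
time_s: 25.58
eef_pos: [0.5995, -0.02, 0.15]
eef_rot: [0.0, 1.0, -0.029, 0.002]
wrist_force: [0.2, 0.0, -0.8]
opening: 0.585
grasp_force: 0.0
```

Run:
```python
from h import *
print(degrees(atan2(-.2865+.1805,.3768-.4401)))
go(.4005,-.2483,.15,-120.8+90)
```

```text
-120.84437391657747
t 25.57 pos [ 0.5995 -0.02    0.15  ] yaw -93.3 q6 1.4 open 50.0 gf 0.0 F [ 0.2  0.  -0.8]
  turn -1.091 alt 2.05 shift [-298.  -54.   -0.]
```

Emit:
servo_tool(
  commands=[
    [[0,0,0],-0.156,55],
    [[0,0,0],-0.156,55],
    [[0,0,0],-0.156,55],
    [[0,0,0],-0.156,55],
    [[0,0,0],-0.156,55],
    [[0,0,0],-0.156,55],
    [[0,0,0],-0.155,55],
    [[-12,-2,0],0,55],
    [[-26,-5,0],0,55],
    [[-26,-5,0],0,55],
    [[-26,-5,0],0,55],
    [[-26,-5,0],0,55],
    [[-26,-5,0],0,55],
    [[-26,-5,0],0,55],
    [[-26,-5,0],0,55],
    [[-26,-5,0],0,55],
    [[-26,-5,0],0,55],
    [[-26,-5,0],0,55],
    [[-15,-2,0],0,55],
    [[0,0,0],0,55],
  ],
)

```text
time_s: 28.08
eef_pos: [0.4044, -0.2392, 0.148]
eef_rot: [-0.0, 0.87, 0.492, -0.0]
wrist_force: [-0.2, 0.7, 0.6]
opening: 0.639
grasp_force: 0.0
```

Emit:
servo_tool(
  commands=[
    [[-11,0,0],0,55],
    [[0,0,0],0,55],
    [[0,0,0],0,55],
  ],
)

```text
time_s: 28.45
eef_pos: [0.3996, -0.2478, 0.1482]
eef_rot: [-0.0, 0.87, 0.494, 0.0]
wrist_force: [0.7, 0.8, -0.1]
opening: 0.645
grasp_force: 0.0
```

Run:
```python
from h import *
c=snap('wrist','w8')
im=c['color'][150:400,190:490,::-1]; cv2.imwrite('pics/w8c.png',cv2.resize(im,None,fx=2.4,fy=2.4))
go(.4005,-.2483,.05,-30.8)
```

```text
t 28.5 pos [ 0.3996 -0.2478  0.1481] yaw -30.8 q6 -0.27 open 55.4 gf 0.0 F [ 0.8 -0.7 -0.4]
  turn -0.0 alt 3.142 shift [ 0.   1.  98.1]
```

View pics/w8c.png

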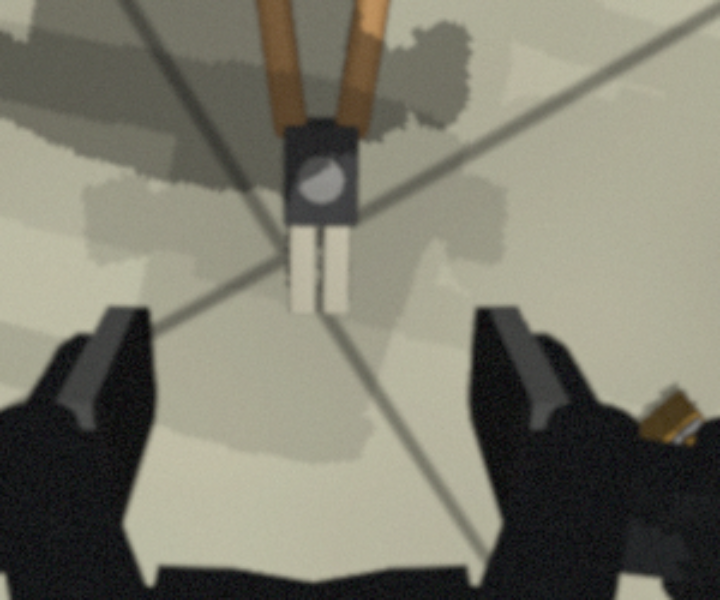

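The pliers' pivot block spans crop (285–358, 120–226), with the screw at (322,180) and the jaws pointing straight down the picture.

Run:
```python
from h import *
c=load('w8'); f=lambda u,v,z: wworld(c,190+u/2.4,150+v/2.4,z)[:2]
s=f(322,180,.021); B=np.mean([f(285,122,.018),f(358,122,.018),f(286,226,.018),f(358,226,.018)],0); j=f(320,313,.01)
print(s,B,j,np.degrees(atan2(*(j-s)[::-1])),np.hypot(*(j-s)), f(680,410,.024))
yaw=np.degrees(atan2(*(j-s)[::-1])); go(*map(float,(s+B)/2),.0255,yaw+90)
```

```text
[ 0.40405067 -0.24811532] [ 0.40441884 -0.24744664] [ 0.38005771 -0.2878656 ] -121.11485557917919 0.046430016627088636 [ 0.46732782 -0.37733018]
t 28.5 pos [ 0.3996 -0.2478  0.1481] yaw -30.8 q6 -0.27 open 55.4 gf 0.0 F [ 0.8 -0.7 -0.4]
  turn 0.005 alt -3.136 shift [  2.4   4.  122.6]
```

Emit:
servo_tool(
  commands=[
    [[2,4,0],0.005,55],
    [[0,0,25],0,55],
    [[0,0,25],0,55],
    [[0,0,25],0,55],
    [[0,0,25],0,55],
    [[0,0,15],0,50],
    [[0,0,6.5],0,45],
    [[0,0,0],0,36],
    [[0,0,0],0,28],
    [[0,0,0],0,18],
    [[0,0,0],0,14],
    [[0,0,0],0,14],
  ],
)

```text
time_s: 30.0
eef_pos: [0.4044, -0.249, 0.0277]
eef_rot: [0.001, 0.871, 0.492, 0.0]
wrist_force: [-0.6, 1.3, 7.3]
opening: 0.239
grasp_force: 77.9
```

Emit:
servo_tool(
  commands=[
    [[0,0,-10],0,14],
    [[0,0,-20],0,14],
    [[0,0,-25],0,14],
    [[0,0,-25],0,14],
    [[0,0,0],0,14],
  ],
)

```text
time_s: 30.62
eef_pos: [0.4051, -0.2496, 0.1089]
eef_rot: [0.002, 0.871, 0.492, 0.001]
wrist_force: [-0.1, 0.6, -1.5]
opening: 0.242
grasp_force: 77.5
```

Run:
```python
from h import *
go(.5755,-.1097,.11,-93.3+.3)
```

```text
t 30.62 pos [ 0.4051 -0.2496  0.1089] yaw -31.1 q6 -0.26 open 20.7 gf 77.5 F [-0.1  0.6 -1.5]
  turn 1.08 alt -2.061 shift [ 162.8 -148.6   -1.1]
```

Emit:
servo_tool(
  commands=[
    [[0,0,0],0.155,14],
    [[0,0,0],0.155,14],
    [[0,0,0],0.154,14],
    [[0,0,0],0.154,14],
    [[0,0,0],0.154,14],
    [[0,0,0],0.154,14],
    [[0,0,0],0.154,14],
    [[10,-9,0],0,14],
    [[19,-17,0],0,14],
    [[19,-17,0],0,14],
    [[19,-17,0],0,14],
    [[19,-17,0],0,14],
    [[19,-17,0],0,14],
    [[19,-17,0],0,14],
    [[19,-17,0],0,14],
    [[19,-18,0],0,14],
    [[0,0,0],0,14],
    [[0,0,0],0,14],
  ],
)

```text
time_s: 32.88
eef_pos: [0.5727, -0.1106, 0.1059]
eef_rot: [-0.0, 1.0, -0.025, -0.001]
wrist_force: [-0.2, 0.8, -1.4]
opening: 0.238
grasp_force: 77.5
```

Run:
```python
from h import *
go(.5755,-.1097,.0347,-93)
snap('wrist','w9')
```

```text
t 32.88 pos [ 0.5727 -0.1106  0.1059] yaw -92.9 q6 1.23 open 20.3 gf 77.5 F [-0.2  0.8 -1.4]
  turn 0.002 alt -3.139 shift [ 2.8 -1.  71.2]
```

View pics/w9.png

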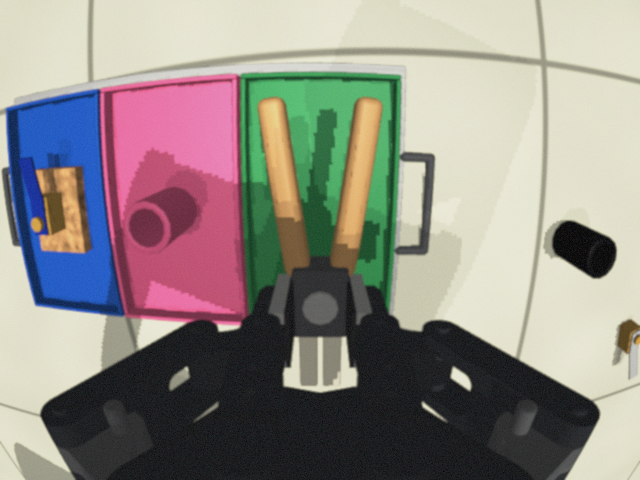

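The pliers are held level over the green bay (pivot at (320,308), handles inside the walls). The cover stands in the pink bay and the spring on its pad.

Emit:
servo_tool(
  commands=[
    [[2.8,-1,18],0,14],
    [[0,0,18],0,14],
    [[0,0,18],0,14],
    [[0,0,10],0,14],
    [[0,0,4],0,14],
    [[0,0,0],0,14],
    [[0,0,0],0,14],
  ],
)

```text
time_s: 33.8
eef_pos: [0.5767, -0.1104, 0.0394]
eef_rot: [0.0, 1.0, -0.026, 0.001]
wrist_force: [-0.1, -0.2, -1.4]
opening: 0.237
grasp_force: 77.5
```

Emit:
servo_tool(
  commands=[
    [[0,0,2.5],0,14],
    [[0,0,1.5],0,14],
    [[0,0,0.7],0,14],
    [[0,0,0],0,14],
    [[0,0,0],0,14],
  ],
)

```text
time_s: 34.42
eef_pos: [0.5764, -0.1103, 0.0348]
eef_rot: [0.0, 1.0, -0.026, 0.0]
wrist_force: [-1.8, 1.7, 6.2]
opening: 0.238
grasp_force: 78.4
```

Emit:
servo_tool(
  commands=[
    [[0,0,0],0,24],
    [[0,0,0],0,28],
    [[0,0,0],0,33],
    [[0,0,0],0,36],
    [[0,0,0],0,36],
    [[0,0,-10],0,36],
    [[0,0,-25],0,36],
    [[0,0,-25],0,36],
    [[0,0,-25],0,36],
    [[0,0,-25],0,36],
    [[-30,0,-10],0,36],
    [[-30,0,-10],0,36],
    [[-30,0,0],0,36],
    [[-30,0,0],0,36],
    [[-30,0,0],0,36],
    [[-30,0,0],0,36],
    [[0,0,0],0,36],
    [[0,0,0],0,36],
  ],
)

```text
time_s: 36.67
eef_pos: [0.3972, -0.1012, 0.1648]
eef_rot: [0.0, 1.0, -0.026, 0.001]
wrist_force: [0.1, 0.4, 0.4]
opening: 0.424
grasp_force: 0.0
```

Run:
```python
from h import *
c=snap('top','t1'); c2=snap('scene','s1')
a=c['color'][180:320,270:510,::-1]; b=c2['color'][215:325,200:400,::-1]
a=cv2.resize(a,(480,280)); b=cv2.resize(b,(600,300)); a=cv2.copyMakeBorder(a,0,0,0,120,cv2.BORDER_CONSTANT)
cv2.imwrite('pics/fin.png',np.vstack([a,b[:300]]))
```

```text
(no output)
```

View pics/fin.png

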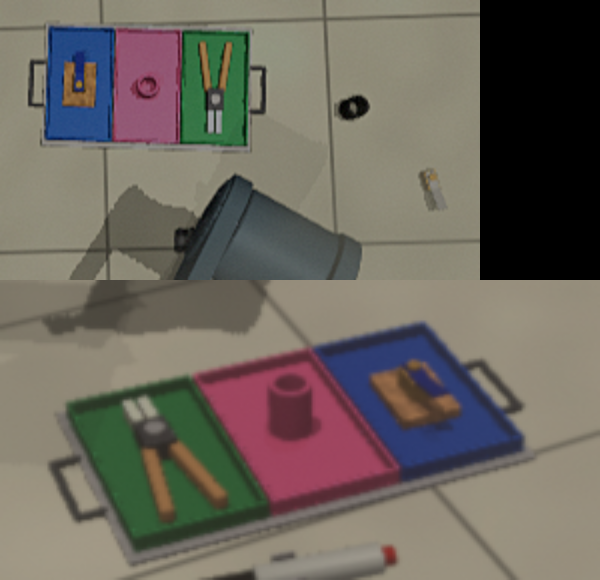

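The final views show the spring standing on the pad in the blue bay, the cover upright in the pink bay, and the pliers flat in the green bay. The look-alikes and the pen stand look undisturbed, so I'm handing in.

```bash
python3 -c "
from bench import ctrl
print(ctrl.hand_in())"
```

```text
the job is handed in; nothing more can be done
None
```

The caddy is packed as asked and in the order asked, and I handed the job in at about 37 s of the 96 s allowed; the hand-in call did not return a verdict.

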